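# Clamp the waste pipe in the bench pipe clamp

### The job

The white waste pipe lies ready in the bench pipe clamp for cutting. With the back of a finger, swing the clamp's open steel strap over and down onto the pipe; only then push the cam lever over and fully down with a finger, so that the strap is locked on the pipe. Nothing is to be picked up: leave the pipe lying where it is, and do not disturb the things standing around.

Things in the scene. Friction and masses are not known exactly. Their poses are not given: they have to be found in the camera images.
- clamp: Pipe clamp bolted to the bench: dark steel base plate 120 x 190 x 8 mm, grey cast V saddle. Origin: on the bench, under the pipe's axis, at mid-width of the strap. x along the pipe, y from strap hinge to cam lever, z up; strap and lever move in its plane x = 0. Hinge tower: y -55 to -33 mm, 91 mm high. Lever tower: y 32 to 78 mm, 66 mm high, its pin ears (y 58 to 78, x to +-25 mm) 105 mm high.
- strap (a joint): Angle of the clamp strap, rad: 0 = level on the pipe (closed), 1.57 = upright, more = leaning out to -y of the clamp, away from the pipe; starts at 1.7 to 2.05. Flat steel bar 32 mm wide (along x), 6 mm thick, rubber pad underneath; closed it reaches to y = +60 mm, its upper face 83.5 mm above the bench. Stiff hinge: it stays where it is left; 1 to 4 N near its end moves it.
- strap_hinge (a point): Middle of the strap's hinge pin, at y = -44 mm, z = 80.5 mm of the clamp; the pin runs along the clamp's x.
- strap_tip (a point): Middle of the free end of the strap, 104 mm from its hinge pin, half-way through its thickness.
- lever (a joint): Angle of the cam lever, rad: 0 = fully down at its stop, level above the strap, pointing to -y of the clamp (locked); 1.57 = upright; more = leaning out to +y; starts at 1.85 to 2.2. Steel bar with a black grip 24 mm wide (along x), 11 mm thick, over its last 54 mm. Stiff: it stays where left; 2 to 3 N near its end moves it, up to 6 N in the last few degrees, where the cam presses the strap's end.
- lever_pivot (a point): Middle of the lever's pivot pin, at y = +68 mm, z = 94 mm of the clamp; the pin runs along the clamp's x. When the lever is down the upper face of its grip is 101 mm above the bench.
- lever_tip (a point): Middle of the free end of the cam lever's black grip, 92 mm from its pivot pin.
- pipe_centre (a point): Centre of the white plastic pipe, on its axis half-way along it. Pipe: outer diameter 48 mm, 290 mm long, about 0.2 kg, loose in the saddle, lying along x of the clamp, its axis 50 mm above the bench.
- mug: Cream mug, radius 40 mm, 92 mm high, standing on the bench, not to be disturbed. Origin under its middle.
- spray: Spray bottle, radius 36 mm, 227 mm high, standing on the bench, not to be disturbed. Origin under its middle.
- coupling_mid (a point): Centre of a white pipe coupling (short tube of radius 29 mm, 58 mm high) standing on end on the bench, not to be disturbed.
- screwdriver: Screwdriver lying on the bench, not to be disturbed. Origin under its middle, x from handle to tip.

How it is judged:
By the outcome, as a careful person would: the job done as asked, in the order asked, and still so for the second after the job is handed in, with the robot touching nothing.
It also fails if it takes over 51 s, if anything falls off the work surface, if the arm or the gripper's body presses on something with over 40 N, if the wrist force passes 120 N, or if a joint passes its speed limit or range.

### The arm

A 6-joint arm with a two-finger parallel gripper is mounted at the origin on the work surface. World frame = base frame: x ahead of the robot, y to its left, z up, the work surface at z = 0. Lengths are in m, angles in degrees, forces in N, time in s.
With the tool pointing down it reaches from about 0.325 to 0.75 m from the base axis. Payload 7.6 kg.
Tool frame: the origin (TCP) lies at the centre of the arm's flange, where the gripper is bolted on; the fingertips stand tip_reach ahead of it and the grasp point (between the pads) lies 155 mm ahead of it (tip_reach is the distance from the TCP to the fingertips, in m); z points along the fingers, y is the direction in which the jaws open and shut (so a half turn about z gives the same grasp; the last joint's range is limited). The gripper opens to 85 mm and grips with 20 to 120 N. Pads are 22 mm wide; open, the fingers measure 114 mm over their backs; the gripper's body (76 mm by 85 mm) begins 54 mm behind the grasp point. The pads swing forward as they close: fully open they stand 13 mm farther back than shut.
Start: joints at [63.581, 2.991, 80.254, -0, 96.75, -4.028], TCP at [0.2, 0.485, 0.405] pointing down, gripper open.
Joint ranges: [-166.34, 166.34], [-52.06, 124.39], [6.96, 135.62], [-60.46, 240.46], [14.63, 156.25], [-167.68, 167.68]. Speed limits (degrees/s): [147.25, 147.25, 172.46, 180, 180, 180].

### API

Orientations are given as [roll, pitch, yaw] about the fixed x, y, z axes, in that order (R = Rz(yaw) Ry(pitch) Rx(roll)).
In Python, from workcell import * gives the robot as it stands.
- The arm moves only by the shell command python3 -m pendant 'ROWS' [OPENING] [FORCE]. ROWS is JSON, one flat list of numbers, 6 for each row, row after row: the shift along the tool's x, y, z scaled (see below), then the turn, a rotation vector about the tool's x, y, z scaled (see below). In form: [dx, dy, dz, ax, ay, az, dx, dy, dz, ax, ay, az, ...]. A call has 1 to 8 rows; each row is the pose to reach, as a shift and turn from the pose measured when the call began, along the tool's axes at that moment, turning the shorter way round; what a row does not reach only later rows make up. The controller multiplies each number of a shift by 0.75 m and each number of a turn by 180 degrees. A row lasts 1/10 s, in which the tool goes at most 50 mm and 8.59 degrees, less where a joint would pass 70% of its speed; a pose out of reach is approached as far as the arm can. A call with a number of a shift or a turn outside -1 to 1 is refused whole. A call with a gripper value outside its range is refused whole. OPENING is the opening, from 0 (shut) to 1 (fully open), set as the call begins (- or left out, the last holds). The fingers move at their own pace and stop on an object; FORCE is the grip in N (left out, the last holds). Time passes only in rows, so rows that repeat a pose let the fingers close. It gives the time, the measured TCP pose, the force and the opening at its end, in the units of the state.
- get_obs(): the state, without advancing time (a new reading comes with each control period).
- get_image(name): name is "scene" or "top"; returns the picture (420x560x3 uint8, red, green, blue); there is no depth.
- camera_model(name): a dict with "intrinsics" (3x3 intrinsics, pixels), "camera_from_world" (4x4, takes a point from world to camera coordinates). Camera axes: x right, y up, looking along -z (the intrinsics and any distortion apply to the point x, -y, -z); pixel columns grow to the right and rows downward; lengths in m; the calibration is good to about 2 mm. A picture is of the moment at which its call begins. camera_model takes no time and is no camera call.
- hand_in(): hands the job in, once; it reports no verdict.
Trained networks look in the newest picture that a camera, given by its name, has taken for a name from the list of things; names that differ only in an ending like _2 or _b are one class to them, and where a whole thing is asked for, a point or a joint stands for the part that bears it (a point fixed in the world has none). Each returns a list of dicts, best first, with "confidence" (0 to 1); they miss things now and then, are a little off and sometimes report something else, mostly with a low value. They report only what shows in the picture. A call takes as long as a camera call.
- masks_of(camera, label): "pixels" (420x560 bool, what is visible of it) and "box" ([left, top, right, bottom] in pixels, round what is visible of it).
- place_of(camera, label): "location" ([row, column] in pixels: a listed point, or the origin of a listed thing).
The state is a dict: "t": time; "joint_positions": joint angles; "qvel": joint speeds; "effort": joint torques, N m; "tcp_pos": TCP position; "ee_rot": TCP orientation; "force": force on the tool from outside, world axes, zero at the start; "torque": the same for the moment, N m; "finger_gap": finger opening in m.
Only numpy, scipy, OpenCV 4.12 (cv2) and the standard library are available. Lean on these libraries where they do the work, as an engineer would, in place of code of your own. Each camera call takes 0.05 s, during which the arm holds its last target. There are 200 camera calls.

## Working session

There is one attempt and no reset: what is moved stays moved. The work goes in short steps, Python scripts to look and compute and a shell command to move; the robot and the scene stay as the last step left them, time stands still between calls to the robot, and variables do not carry over. Pictures are saved under pics/ and viewed, about 8 in all and at most 12, crops included, and the job is handed in when it is done.

```bash
mkdir -p pics; ls; cat > h.py <<'E'
from workcell import *
import numpy as np, cv2
from scipy.spatial.transform import Rotation as R
def cam(n):
    c=camera_model(n); return np.array(c["intrinsics"]),np.array(c["camera_from_world"])
def proj(n,p):
    K,T=cam(n); q=T[:3,:3]@np.asarray(p)+T[:3,3]; q=K@[q[0],-q[1],-q[2]]; return q[:2]/q[2]  # col,row
def ray(n,rc):
    K,T=cam(n); d=np.linalg.inv(K)@[rc[1],rc[0],1]; d=T[:3,:3].T@[d[0],-d[1],-d[2]]
    return -T[:3,:3].T@T[:3,3], d/np.linalg.norm(d)
def at_z(n,rc,z):
    o,d=ray(n,rc); return o+d*(z-o[2])/d[2]
def tri(rcs):
    A=np.zeros((3,3));b=np.zeros(3)
    for n,rc in rcs.items():
        o,d=ray(n,rc);P=np.eye(3)-np.outer(d,d);A+=P;b+=P@o
    p=np.linalg.solve(A,b)
    return p,[float(np.linalg.norm(np.cross(p-ray(n,rc)[0],ray(n,rc)[1]))) for n,rc in rcs.items()]
def save(n,f): cv2.imwrite(f,get_image(n)[:,:,::-1])
E
python3 - <<'E'
from h import *
print(get_obs())
for n in("scene","top"): save(n,f"pics/{n}0.png"); print(n,ray(n,(210,280)))
for l in["clamp","strap_hinge","strap_tip","lever_pivot","lever_tip","pipe_centre","mug","spray","coupling_mid","screwdriver"]:
    r={}
    for n in("scene","top"):
        q=place_of(n,l)
        print(l,n,[(np.round(x["location"],1).tolist(),round(x["confidence"],2)) for x in q[:2]])
        if q:r[n]=q[0]["location"]
    if len(r)==2:
        p,e=tri(r);print("   ",p.round(4),np.round(e,4))
    for n in r: print("   z0",n,at_z(n,r[n],0).round(3))
E
```

```text
pics
{'t': 0.0, 'joint_positions': array([ 6.35804608e+01,  3.02873305e+00,  8.03139306e+01, -1.15594215e-03,
        9.67511599e+01, -4.02874823e+00]), 'qvel': array([ 0.03922864, -0.0087194 ,  0.00577457, -0.02341998, -0.0125292 ,
        0.02530478]), 'effort': array([ 6.36764753e-05, -3.81676090e+01, -3.60181010e+01, -9.24059873e-05,
        6.35088116e-03,  2.09098999e-05]), 'tcp_pos': array([0.19995867, 0.48539705, 0.40385035]), 'ee_rot': array([-1.79906328e+02, -5.44644756e-03,  1.57609070e+02]), 'force': array([-0.60662267, -0.20132551, -0.58962809]), 'torque': array([-0.03218457, -0.02709835,  0.01969627]), 'finger_gap': 0.08545561292585914}
scene (array([ 1.08512494, -0.76599433,  0.72635673]), array([-0.45848151,  0.69125876, -0.55853024]))
top (array([0.47379367, 0.05356841, 0.96774667]), array([ 0.1255388 ,  0.00760058, -0.9920596 ]))
clamp scene [([238.4, 276.5], 0.85)]
clamp top [([234.1, 291.7], 0.82)]
    [ 0.545   0.0355 -0.0045] [0.0025 0.0025]
   z0 scene [0.546 0.029 0.   ]
   z0 top [0.547 0.037 0.   ]
strap_hinge scene [([221.1, 260.8], 0.74), ([153.0, 312.3], 
[... 905 characters left out ...]
[134.6, 225.0], 0.96)]
    [0.7527 0.1749 0.0026] [0.0017 0.0017]
   z0 scene [0.75  0.177 0.   ]
   z0 top [0.755 0.176 0.   ]
spray scene [([316.9, 265.5], 0.82)]
spray top [([174.3, 399.3], 0.93)]
    [ 0.6682 -0.189  -0.002 ] [0.004 0.004]
   z0 scene [ 0.666 -0.193  0.   ]
   z0 top [ 0.671 -0.186  0.   ]
coupling_mid scene [([186.6, 298.3], 0.69)]
coupling_mid top [([262.3, 196.3], 0.82)]
    [0.4881 0.2256 0.0208] [0.0012 0.0012]
   z0 scene [0.47  0.254 0.   ]
   z0 top [0.489 0.23  0.   ]
screwdriver scene [([262.2, 172.7], 0.97)]
screwdriver top [([304.9, 387.2], 0.95)]
    [ 0.4002 -0.1587 -0.0035] [0.0053 0.0053]
   z0 scene [ 0.399 -0.164  0.   ]
   z0 top [ 0.405 -0.154  0.   ]
```

```bash
python3 - <<'E'
import cv2
a=cv2.imread("pics/scene0.png")[120:300,180:420];b=cv2.imread("pics/top0.png")[140:320,180:420]
cv2.imwrite("pics/c0.png",cv2.resize(cv2.vconcat([cv2.resize(a,None,fx=1,fy=1),b]),None,fx=1.65,fy=1.65,interpolation=2))
cv2.imwrite("pics/c0.png",cv2.hconcat([cv2.resize(a,(400,300),interpolation=2),cv2.resize(b,(400,300),interpolation=2)]))
E
```

```text
(no output)
```

View pics/c0.png

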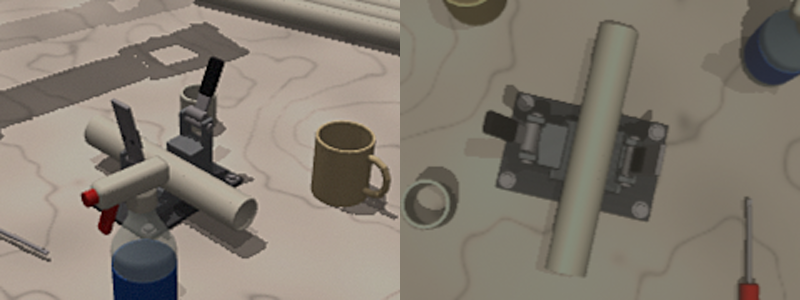

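View pics/top0.png

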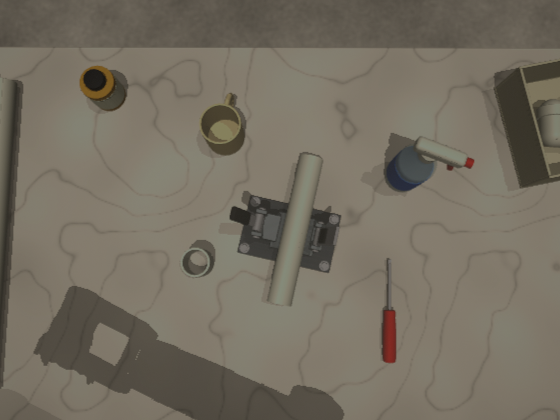

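The scene picture shows the strap upright, leaning away from the pipe (tip near row 177, col 253), and the black lever grip leaning out (tip near row 156, col 310). The top picture shows the pipe running through the clamp at about -12° yaw. The network points agree with both.

Next I'll fit the whole clamp model to all the points.

```bash
cat >> h.py <<'E'
from scipy.optimize import least_squares
PTS=["clamp","strap_hinge","strap_tip","lever_pivot","lever_tip","pipe_centre"]
def model(v):
    x,y,w,s,l,px=v
    L={"clamp":(0,0,0),"strap_hinge":(0,-.044,.0805),"strap_tip":(0,-.044+.104*np.cos(s),.0805+.104*np.sin(s)),
       "lever_pivot":(0,.068,.094),"lever_tip":(0,.068-.092*np.cos(l),.094+.092*np.sin(l)),"pipe_centre":(px,0,.05)}
    c,q=np.cos(w),np.sin(w)
    return {k:np.array([x+c*a-q*b,y+q*a+c*b,z]) for k,(a,b,z) in L.items()}
def look(x0,cams=("scene","top")):
    for n in cams:get_image(n)
    ob=[]
    for k in PTS:
        for n in cams:
            for d in place_of(n,k)[:1]:
                if d["confidence"]>.4: ob.append((k,n,np.array(d["location"])[::-1]))
    f=lambda v:np.concatenate([proj(n,model(v)[k])-p for k,n,p in ob])
    r=least_squares(f,x0,loss="soft_l1",f_scale=2)
    return r.x,[(k,n,np.round(proj(n,model(r.x)[k])-p,1).tolist()) for k,n,p in ob]
def clampframe(v,p):
    c,s=np.cos(v[2]),np.sin(v[2]);d=np.asarray(p)[:2]-v[:2]
    return np.array([c*d[0]+s*d[1],-s*d[0]+c*d[1],p[2]])
E
python3 - <<'E'
from h import *
import workcell
print([a for a in dir(workcell) if not a.startswith("_")]); print(getattr(workcell,"tip_reach",None))
v,r=look([.546,.033,-.2,1.9,2.0,0])
print(v.round(4),np.degrees(v[2])); [print(*a) for a in r]
m=masks_of("top","pipe_centre")[0]["pixels"]
(c,sz,a)=cv2.minAreaRect(np.argwhere(m)[:,::-1].astype(np.float32));print(c,sz,a)
ev=np.linalg.svd(np.argwhere(m)-np.argwhere(m).mean(0),full_matrices=False)[2][0]; cc=np.argwhere(m).mean(0)
A,B=at_z("top",cc-ev*50*np.sign(ev[0]),.05),at_z("top",cc+ev*50*np.sign(ev[0]),.05);d=A-B
print("pipe yaw",np.degrees(np.arctan2(d[1],d[0])),"c",at_z("top",cc,.055))
np.save("v.npy",v)
E
```

```text
['PlanningError', 'camera_model', 'get_image', 'get_obs', 'hand_in', 'masks_of', 'place_of', 'tip_reach']
0.1734
[ 0.5418  0.0345 -0.2202  0.6028  2.0719  0.0083] -12.617736659130193
clamp scene [0.3, -0.6]
clamp top [-0.4, 3.3]
strap_hinge scene [0.6, -1.7]
strap_hinge top [-0.6, 0.4]
strap_tip scene [36.5, 0.9]
strap_tip top [78.3, -37.2]
lever_pivot scene [1.2, 0.3]
lever_pivot top [1.6, 0.9]
lever_tip scene [0.8, -2.5]
lever_tip top [-0.1, 4.0]
pipe_centre scene [-3.3, 0.3]
pipe_centre top [-0.3, -1.2]
(294.40557861328125, 229.92999267578125) (25.135395050048828, 153.9200439453125) 12.39085578918457
pipe yaw -12.656566512638806 c [0.5499852  0.03268975 0.055     ]
```

```bash
cat >> h.py <<'E'
def rows(v,targets,reach=.1734):
    """targets: (clamp x, clamp y, tip z) of shut fingertip centre, tool down, tool y along clamp y"""
    o=get_obs();R0=R.from_euler("xyz",o["ee_rot"],degrees=True);Rt=R.from_euler("xyz",[180,0,180+np.degrees(v[2])],degrees=True)
    rv=(R0.inv()*Rt).as_rotvec(degrees=True)/180
    c,s=np.cos(v[2]),np.sin(v[2])
    for x,y,z in targets:
        p=np.array([v[0]+c*x-s*y,v[1]+s*x+c*y,z+reach])
        print((x,round(y,4),round(z,4)),"->",np.round(np.r_[R0.inv().apply(p-o["tcp_pos"])/.75,rv],4).tolist())
def where(v):
    o=get_obs();p=clampframe(v,o["tcp_pos"]);print("t",round(o["t"],2),"clamp y,tipz",p.round(4),p[2]-.1734,"F",o["force"].round(1),"gap",round(o["finger_gap"],4),"rpy",o["ee_rot"].round(2))
E
python3 - <<'E'
from h import *
v=np.load("v.npy");v[3]=1.75;np.save("v.npy",v)
rows(v,[(0,-.145,.23),(0,-.145,.135)])
for n in("coupling_mid",):print(0)
print(clampframe(v,[.668,-.189,0]),clampframe(v,[.488,.2256,0]))
E
```

```text
(0, -0.145, 0.23) -> [-0.6833, -0.5728, 0.0017, 0.0, 0.0, -0.0543]
(0, -0.145, 0.135) -> [-0.6833, -0.5728, 0.1284, 0.0, 0.0, -0.0543]
0
[ 0.17193061 -0.19053963  0.        ] [-0.09428968  0.17472728  0.        ]
```

```bash
M='-0.6833,-0.5728,0.0017,0,0,-0.0543'; python3 -m pendant '[-0.683,-0.573,0,0,0,-0.054,-0.683,-0.573,0,0,0,-0.054,-0.683,-0.573,0,0,0,-0.054,-0.683,-0.573,0,0,0,-0.054,-0.683,-0.573,0,0,0,-0.054,-0.683,-0.573,0,0,0,-0.054,-0.683,-0.573,0,0,0,-0.054,-0.683,-0.573,0,0,0,-0.054]' 0 20
python3 - <<'E'
from h import *
v=np.load("v.npy");where(v);rows(v,[(0,-.145,.23),(0,-.145,.135)])
E
```

```text
t: 2.65
tcp_pos: [0.3845, 0.1313, 0.4051]
ee_rot: [180.0, 0.1, 167.3]
force: [1.6, 0.6, 0.0]
finger_gap: -0.0001
t 2.65 clamp y,tipz [-0.1747  0.0601  0.4051] 0.2316959542885173 F [1.6 0.6 0. ] gap -0.0001 rpy [1.7996e+02 6.0000e-02 1.6734e+02]
(0, -0.145, 0.23) -> [-0.2331, -0.2733, 0.0023, 0.0002, 0.0003, -0.0002]
(0, -0.145, 0.135) -> [-0.2329, -0.2734, 0.129, 0.0002, 0.0003, -0.0002]
```

```bash
python3 -m pendant '[-0.233,-0.273,0.002,0,0,0,-0.233,-0.273,0.002,0,0,0,-0.233,-0.273,0.002,0,0,0,-0.233,-0.273,0.002,0,0,0,-0.233,-0.273,0.002,0,0,0,-0.233,-0.273,0.002,0,0,0,-0.233,-0.273,0.002,0,0,0]'
python3 - <<'E'
from h import *
v=np.load("v.npy");where(v);rows(v,[(0,-.145,.23),(0,-.145,.135),(0,-.11,.135),(0,-.0615,.14)])
x,r=look(v); print(x.round(4));print(r)
a=cv2.hconcat([get_image("scene")[100:310,180:420],get_image("top")[130:340,190:430]])[:,:,::-1]
cv2.imwrite("pics/c1.png",cv2.resize(a,(800,350),interpolation=2))
E
```

```text
t: 3.35
tcp_pos: [0.5108, -0.1092, 0.4028]
ee_rot: [180.0, -0.0, 167.1]
force: [-0.4, -0.9, -0.4]
finger_gap: 0.0003
t 3.35 clamp y,tipz [ 0.0011 -0.147   0.4028] 0.22941755103755662 F [-0.4 -0.9 -0.4] gap 0.0003 rpy [ 1.7998e+02 -1.0000e-02  1.6713e+02]
(0, -0.145, 0.23) -> [0.0015, 0.0027, -0.0008, 0.0001, -0.0, -0.0014]
(0, -0.145, 0.135) -> [0.0015, 0.0026, 0.1259, 0.0001, -0.0, -0.0014]
(0, -0.11, 0.135) -> [0.0017, 0.0493, 0.1259, 0.0001, -0.0, -0.0014]
(0, -0.0615, 0.14) -> [0.002, 0.114, 0.1193, 0.0001, -0.0, -0.0014]
[ 0.5475  0.0333 -0.2236  1.8197  2.0733  0.0091]
[('clamp', 'scene', [1.2, -1.5]), ('clamp', 'top', [2.0, 1.1]), ('strap_hinge', 'scene', [4.0, -1.3]), ('strap_hinge', 'top', [-0.3, -2.8]), ('strap_tip', 'scene', [-1.1, 1.1]), ('strap_tip', 'top', [-2.0, 2.0]), ('lever_pivot', 'scene', [1.1, 0.9]), ('lever_pivot', 'top', [3.6, -1.5]), ('lever_tip', 'scene', [-2.2, 0.3]), ('lever_tip', 'top', [-1.0, 1.0]), ('pipe_centre', 'scene', [-2.0, -0.7]), ('pipe_centre', 'top', [0.3, -1.2])]
```

View pics/c1.png

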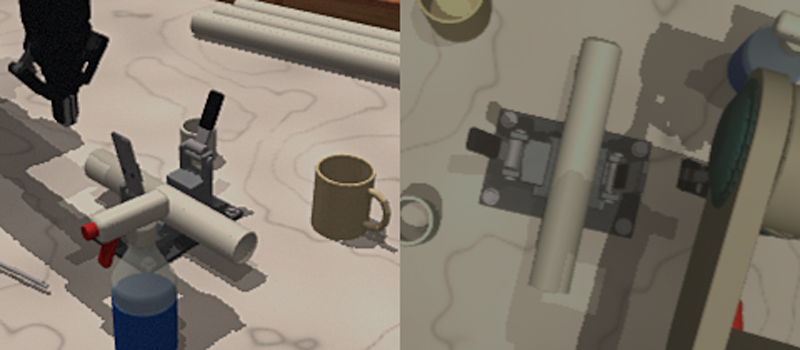

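```bash
python3 -m pendant '[0,0.003,0.053,0,0,0,0,0.003,0.106,0,0,0,0,0.003,0.106,0,0,0]'
python3 - <<'E'
from h import *
v=np.load("v.npy");v[:5]=[.545,.034,-.221,1.82,2.07];np.save("v.npy",v);where(v)
rows(v,[(0,-.12,.15),(0,-.105,.15),(0,-.09,.15),(0,-.08,.15),(0,-.07,.152),(0,-.0615,.155)])
E
```

```text
t: 4.45
tcp_pos: [0.5096, -0.1042, 0.3183]
ee_rot: [179.9, -0.6, 167.3]
force: [0.1, 0.6, -0.6]
finger_gap: -0.0002
t 4.45 clamp y,tipz [-0.0042 -0.1426  0.3183] 0.144931393790925 F [ 0.1  0.6 -0.6] gap -0.0002 rpy [179.93  -0.57 167.34]
(0, -0.12, 0.15) -> [-0.0056, 0.0301, -0.0068, 0.0004, -0.0032, 0.0]
(0, -0.105, 0.15) -> [-0.0056, 0.0501, -0.0067, 0.0004, -0.0032, 0.0]
(0, -0.09, 0.15) -> [-0.0056, 0.0701, -0.0067, 0.0004, -0.0032, 0.0]
(0, -0.08, 0.15) -> [-0.0056, 0.0835, -0.0067, 0.0004, -0.0032, 0.0]
(0, -0.07, 0.152) -> [-0.0056, 0.0968, -0.0094, 0.0004, -0.0032, 0.0]
(0, -0.0615, 0.155) -> [-0.0055, 0.1082, -0.0133, 0.0004, -0.0032, 0.0]
```

```bash
python3 -m pendant '[-0.006,0.03,-0.007,0,-0.003,0,-0.006,0.05,-0.007,0,-0.003,0,-0.006,0.07,-0.007,0,-0.003,0,-0.006,0.083,-0.007,0,-0.003,0,-0.006,0.097,-0.009,0,-0.003,0,-0.006,0.108,-0.013,0,-0.003,0,-0.006,0.108,-0.013,0,-0.003,0]'
cat >> h.py <<'E'
def arc(v,th,r=.075):
    rows(v,[(0,-.044+r*np.cos(t)-.003*np.sin(t)-.0145,.0805+r*np.sin(t)+.003*np.cos(t)) for t in th])
def arcl(v,th,r=.075,h=.007):
    rows(v,[(0,.068-r*np.cos(t)+h*np.sin(t)+.0145,.094+r*np.sin(t)+h*np.cos(t)) for t in th])
E
python3 - <<'E'
from h import *
v=np.load("v.npy");where(v)
arc(v,np.arange(1.47,.6,-.12))
print(place_of("scene","strap_tip"),proj("scene",model(np.r_[v[:3],1.57,v[4:]])["strap_tip"]))
E
```

```text
t: 5.15
tcp_pos: [0.532, -0.0253, 0.3287]
ee_rot: [179.9, 0.0, 167.4]
force: [-0.1, 0.1, 0.6]
finger_gap: 0.0
t 5.15 clamp y,tipz [ 3.000e-04 -6.070e-02  3.287e-01] 0.1552943789161731 F [-0.1  0.1  0.6] gap 0.0 rpy [1.799e+02 1.000e-02 1.674e+02]
(0, np.float64(-0.0539), np.float64(0.1554)) -> [0.0005, 0.009, -0.0002, 0.0005, 0.0, 0.0004]
(0, np.float64(-0.045), np.float64(0.1543)) -> [0.0004, 0.0209, 0.0013, 0.0005, 0.0, 0.0004]
(0, np.float64(-0.0363), np.float64(0.1522)) -> [0.0004, 0.0326, 0.0042, 0.0005, 0.0, 0.0004]
(0, np.float64(-0.0278), np.float64(0.149)) -> [0.0004, 0.0438, 0.0085, 0.0005, 0.0, 0.0004]
(0, np.float64(-0.0199), np.float64(0.1448)) -> [0.0004, 0.0545, 0.014, 0.0005, 0.0, 0.0004]
(0, np.float64(-0.0124), np.float64(0.1398)) -> [0.0004, 0.0643, 0.0208, 0.0005, 0.0, 0.0004]
(0, np.float64(-0.0057), np.float64(0.1338)) -> [0.0004, 0.0733, 0.0288, 0.0005, 0.0, 0.0004]
(0, np.float64(0.0003), np.float64(0.1271)) -> [0.0004, 0.0813, 0.0377, 0.0005, 0.0, 0.0004]
[{'location': [181.8, 250.3], 'confidence': 0.96}] [260.32974616 175.65001956]
```

```bash
python3 -m pendant '[0,0.009,0,0,0,0,0,0.021,0.001,0,0,0,0,0.033,0.004,0,0,0,0,0.044,0.0085,0,0,0]'
python3 - <<'E'
from h import *
v=np.load("v.npy");where(v)
arc(v,np.arange(.99,.1,-.12))
a=cv2.hconcat([get_image("scene")[100:310,180:420],get_image("top")[130:340,190:430]])[:,:,::-1]
cv2.imwrite("pics/c2.png",cv2.resize(a,(800,350),interpolation=2))
for n in("scene","top"):
  print(n,[(d["location"],d["confidence"]) for d in place_of(n,"strap_tip")],[(t,proj(n,model(np.r_[v[:3],t,v[4:]])["strap_tip"])[::-1].round(1)) for t in(1.8,1.57,1.3,1.1,.9)])
E
```

```text
t: 5.6
tcp_pos: [0.5393, 0.0072, 0.3222]
ee_rot: [179.9, 0.0, 167.4]
force: [-0.0, -1.2, 1.1]
finger_gap: -0.0
t 5.6 clamp y,tipz [ 0.0004 -0.0274  0.3222] 0.14879734239114728 F [-0.  -1.2  1.1] gap -0.0 rpy [1.7990e+02 3.0000e-02 1.6739e+02]
(0, np.float64(-0.0199), np.float64(0.1448)) -> [0.0005, 0.01, 0.0053, 0.0006, 0.0001, 0.0003]
(0, np.float64(-0.0124), np.float64(0.1398)) -> [0.0005, 0.0199, 0.0121, 0.0006, 0.0001, 0.0003]
(0, np.float64(-0.0057), np.float64(0.1338)) -> [0.0004, 0.0289, 0.02, 0.0006, 0.0001, 0.0003]
(0, np.float64(0.0003), np.float64(0.1271)) -> [0.0004, 0.0369, 0.029, 0.0006, 0.0001, 0.0003]
(0, np.float64(0.0055), np.float64(0.1197)) -> [0.0004, 0.0437, 0.0388, 0.0006, 0.0001, 0.0003]
(0, np.float64(0.0097), np.float64(0.1118)) -> [0.0004, 0.0494, 0.0494, 0.0006, 0.0001, 0.0003]
(0, np.float64(0.013), np.float64(0.1034)) -> [0.0004, 0.0537, 0.0606, 0.0006, 0.0001, 0.0003]
(0, np.float64(0.0152), np.float64(0.0947)) -> [0.0004, 0.0566, 0.0723, 0.0006, 0.0001, 0.0003]
scene [([171.3, 275.9], 0.77)] [(1.8, array([181. , 251.9])), (1.57, array([175.7, 260.3])), (1.3, array([172.5, 270. ])), (1.1, array([172.3, 276.6])), (0.9, array([173.9, 282.4]))]
top [] [(1.8, array([235.8, 335.3])), (1.57, array([232.6, 321.4])), (1.3, array([229.1, 304.9])), (1.1, array([227. , 293.4])), (0.9, array([225.3, 283.3]))]
```

View pics/c2.png

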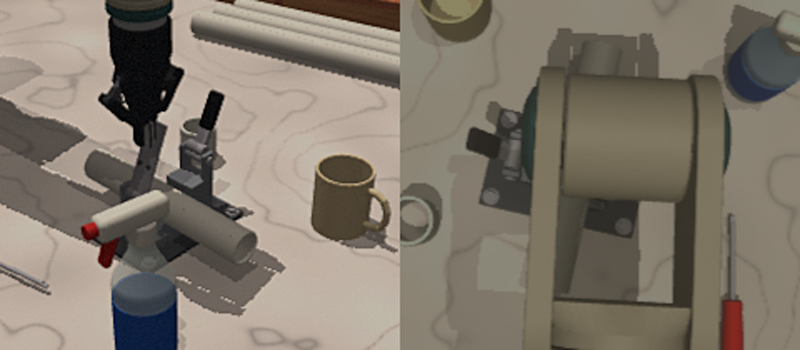

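The strap now leans over the pipe at about 1.1 rad, with its tip near full-image pixel (171, 276) and the finger behind it. The lever hasn't moved. I'll continue the arc.

```bash
python3 -m pendant '[0,0.01,0.005,0,0,0,0,0.02,0.012,0,0,0,0,0.029,0.02,0,0,0,0,0.037,0.029,0,0,0,0,0.044,0.039,0,0,0,0,0.049,0.049,0,0,0,0,0.054,0.061,0,0,0,0,0.0565,0.072,0,0,0]'
python3 - <<'E'
from h import *
v=np.load("v.npy");where(v)
rows(v,[(0,.0155,.09),(0,.0155,.087),(0,.0155,.0835),(0,.0155,.082),(0,.0155,.081),(0,.0155,.11),(0,.0155,.24)])
E
```

```text
t: 6.6
tcp_pos: [0.5483, 0.0486, 0.2668]
ee_rot: [179.9, -0.1, 167.4]
force: [-0.0, 0.6, 1.4]
finger_gap: -0.0002
t 6.6 clamp y,tipz [1.000e-04 1.500e-02 2.668e-01] 0.09344414185954758 F [-0.   0.6  1.4] gap -0.0002 rpy [ 1.7991e+02 -7.0000e-02  1.6744e+02]
(0, 0.0155, 0.09) -> [0.0001, 0.0007, 0.0046, 0.0005, -0.0004, 0.0005]
(0, 0.0155, 0.087) -> [0.0001, 0.0007, 0.0086, 0.0005, -0.0004, 0.0005]
(0, 0.0155, 0.0835) -> [0.0001, 0.0007, 0.0133, 0.0005, -0.0004, 0.0005]
(0, 0.0155, 0.082) -> [0.0001, 0.0007, 0.0153, 0.0005, -0.0004, 0.0005]
(0, 0.0155, 0.081) -> [0.0001, 0.0007, 0.0166, 0.0005, -0.0004, 0.0005]
(0, 0.0155, 0.11) -> [0.0001, 0.0008, -0.0221, 0.0005, -0.0004, 0.0005]
(0, 0.0155, 0.24) -> [0.0003, 0.001, -0.1954, 0.0005, -0.0004, 0.0005]
```

```bash
python3 -m pendant '[0,0.001,0.005,0,0,0,0,0.001,0.009,0,0,0,0,0.001,0.012,0,0,0,0,0.001,0.013,0,0,0,0,0.001,0.0135,0,0,0,0,0.001,0.0135,0,0,0]'
```

```text
t: 7.2
tcp_pos: [0.5485, 0.0492, 0.2569]
ee_rot: [179.9, -0.1, 167.4]
force: [-0.2, 1.1, 1.0]
finger_gap: 0.0
```

```bash
python3 -m pendant '[0,0,0.001,0,0,0,0,0,0.002,0,0,0,0,0,0.002,0,0,0]'; python3 -m pendant '[0,0,0.0015,0,0,0,0,0,0.003,0,0,0,0,0,0.003,0,0,0]'
```

```text
t: 7.5
tcp_pos: [0.5485, 0.0493, 0.2567]
ee_rot: [179.9, -0.0, 167.4]
force: [-4.4, -0.3, 7.8]
finger_gap: -0.0002
t: 7.8
tcp_pos: [0.5485, 0.0493, 0.2566]
ee_rot: [179.9, 0.0, 167.4]
force: [-8.6, -0.1, 13.4]
finger_gap: 0.0001
```

```bash
python3 -m pendant '[0,0,-0.04,0,0,0,0,0,-0.1,0,0,0,0,0,-0.16,0,0,0,0,0,-0.21,0,0,0,0,0,-0.21,0,0,0,0,0,-0.21,0,0,0]'
python3 - <<'E'
from h import *
v=np.load("v.npy");where(v)
rows(v,[(0,.16,.24),(0,.16,.16)])
E
```

```text
t: 8.4
tcp_pos: [0.5484, 0.0489, 0.4147]
ee_rot: [179.9, 0.1, 167.4]
force: [0.5, -0.5, -0.8]
finger_gap: 0.0001
t 8.4 clamp y,tipz [0.     0.0153 0.4147] 0.24133732836573174 F [ 0.5 -0.5 -0.8] gap 0.0001 rpy [1.7989e+02 1.2000e-01 1.6743e+02]
(0, 0.16, 0.24) -> [-0.0003, 0.1929, 0.0022, 0.0006, 0.0007, 0.0005]
(0, 0.16, 0.16) -> [-0.0, 0.1927, 0.1088, 0.0006, 0.0007, 0.0005]
```

```bash
python3 -m pendant '[0,0.05,0.002,0,0,0,0,0.11,0.002,0,0,0,0,0.165,0.002,0,0,0,0,0.193,0.002,0,0,0,0,0.193,0.002,0,0,0,0,0.193,0.002,0,0,0]'
python3 - <<'E'
from h import *
v=np.load("v.npy");where(v)
x,r=look(np.r_[v[:3],.05,v[4:]]);print(x.round(4));[print(*q) for q in r]
a=cv2.hconcat([get_image("scene")[100:310,180:420],get_image("top")[130:340,190:430]])[:,:,::-1]
cv2.imwrite("pics/c3.png",cv2.resize(a,(800,350),interpolation=2))
rows(v,[(0,.16,.165)])
E
```

```text
t: 9.0
tcp_pos: [0.58, 0.1902, 0.4115]
ee_rot: [180.0, -0.0, 167.5]
force: [-0.5, -0.1, -0.8]
finger_gap: -0.0004
t 9.0 clamp y,tipz [-1.000e-04  1.600e-01  4.115e-01] 0.23811509139544906 F [-0.5 -0.1 -0.8] gap -0.0004 rpy [ 1.7999e+02 -3.0000e-02  1.6746e+02]
[ 0.5407  0.0356 -0.0958  0.013   2.6071  0.0131]
clamp scene [-0.4, 1.2]
clamp top [1.3, 0.2]
strap_hinge scene [0.7, -1.3]
strap_hinge top [-1.0, -6.0]
strap_tip scene [1.1, -0.2]
strap_tip top [-0.9, 5.0]
lever_pivot scene [-3.0, -2.4]
lever_pivot top [-0.2, 8.5]
lever_tip scene [0.1, 6.9]
lever_tip top [15.1, -38.4]
pipe_centre scene [2.2, 0.0]
pipe_centre top [-0.7, 1.1]
(0, 0.16, 0.165) -> [-0.0, -0.0004, 0.1002, 0.0007, 0.0007, 0.0005]
```

View pics/c3.png

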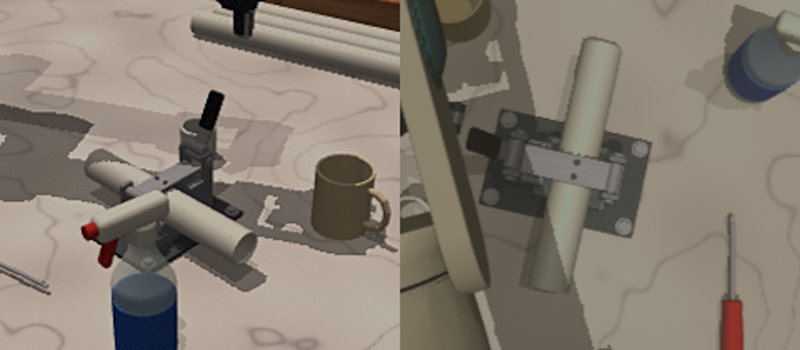

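The strap lies level across the pipe (fit 0.01 rad) and the lever is untouched. The fit's lever angle is off because the top camera's lever-tip detection is a false one behind the arm. Next is the lever.

```bash
python3 -m pendant '[0,0,0.05,0,0,0,0,0,0.1,0,0,0,0,0,0.1,0,0,0,0,0,0.1,0,0,0]'
python3 - <<'E'
from h import *
v=np.load("v.npy");where(v)
rows(v,[(0,y,.165) for y in(.148,.136,.124,.112,.1,.0895)])
E
```

```text
t: 10.2
tcp_pos: [0.5802, 0.1904, 0.3391]
ee_rot: [179.9, 0.1, 167.4]
force: [0.2, -0.1, -0.3]
finger_gap: 0.0001
t 10.2 clamp y,tipz [0.     0.1603 0.3391] 0.16567730103561634 F [ 0.2 -0.1 -0.3] gap 0.0001 rpy [1.7990e+02 9.0000e-02 1.6744e+02]
(0, 0.148, 0.165) -> [0.0, -0.0165, 0.0009, 0.0006, 0.0005, 0.0006]
(0, 0.136, 0.165) -> [0.0001, -0.0325, 0.0008, 0.0006, 0.0005, 0.0006]
(0, 0.124, 0.165) -> [0.0001, -0.0485, 0.0008, 0.0006, 0.0005, 0.0006]
(0, 0.112, 0.165) -> [0.0001, -0.0645, 0.0008, 0.0006, 0.0005, 0.0006]
(0, 0.1, 0.165) -> [0.0001, -0.0805, 0.0008, 0.0006, 0.0005, 0.0006]
(0, 0.0895, 0.165) -> [0.0002, -0.0945, 0.0007, 0.0006, 0.0005, 0.0006]
```

```bash
python3 -m pendant '[0,-0.0165,0.001,0,0,0,0,-0.0325,0.001,0,0,0,0,-0.0485,0.001,0,0,0,0,-0.0645,0.001,0,0,0,0,-0.0805,0,0,0,0,0,-0.0945,-0.002,0,0,0,0,-0.0945,-0.003,0,0,0]'
python3 - <<'E'
from h import *
v=np.load("v.npy");where(v)
arcl(v,np.arange(1.47,.6,-.12))
E
```

```text
t: 10.9
tcp_pos: [0.5645, 0.121, 0.3511]
ee_rot: [179.5, 0.8, 167.4]
force: [-9.7, 5.2, 29.8]
finger_gap: 0.0002
t 10.9 clamp y,tipz [-1.000e-04  8.910e-02  3.511e-01] 0.17771659545767865 F [-9.7  5.2 29.8] gap 0.0002 rpy [179.45   0.78 167.45]
(0, np.float64(0.0819), np.float64(0.1693)) -> [0.0001, -0.0097, 0.0111, 0.0031, 0.0043, 0.0006]
(0, np.float64(0.0729), np.float64(0.1687)) -> [0.0001, -0.0218, 0.0118, 0.0031, 0.0043, 0.0006]
(0, np.float64(0.064), np.float64(0.167)) -> [0.0002, -0.0336, 0.0139, 0.0031, 0.0043, 0.0006]
(0, np.float64(0.0554), np.float64(0.1643)) -> [0.0002, -0.0451, 0.0175, 0.0031, 0.0043, 0.0006]
(0, np.float64(0.0472), np.float64(0.1605)) -> [0.0003, -0.0561, 0.0224, 0.0031, 0.0043, 0.0006]
(0, np.float64(0.0395), np.float64(0.1558)) -> [0.0004, -0.0665, 0.0285, 0.0031, 0.0043, 0.0006]
(0, np.float64(0.0324), np.float64(0.1502)) -> [0.0006, -0.076, 0.0359, 0.0031, 0.0043, 0.0006]
(0, np.float64(0.026), np.float64(0.1438)) -> [0.0007, -0.0846, 0.0444, 0.0031, 0.0043, 0.0006]
```

Unexpected 30 N upward on the tool, so I'm stopping to look.

```bash
python3 - <<'E'
from h import *
a=cv2.resize(get_image("scene")[90:250,230:390],(600,600),interpolation=2)[:,:,::-1];cv2.imwrite("pics/c4.png",a)
v=np.load("v.npy");where(v)
print([(d["location"],d["confidence"]) for d in place_of("scene","lever_tip")],[(t,proj("scene",model(np.r_[v[:4],t,0])["lever_tip"])[::-1].round(1)) for t in(2.07,1.9,1.7,1.57,1.3)])
E
```

```text
t 10.95 clamp y,tipz [-0.      0.0893  0.351 ] 0.17762208932546475 F [-10.3   5.7  33.9] gap 0.0 rpy [179.48   0.78 167.45]
[([156.3, 303.5], 0.9)] [(2.07, array([154.5, 310.9])), (1.9, array([154.1, 306.7])), (1.7, array([155.2, 301.2])), (1.57, array([156.7, 297.5])), (1.3, array([161.9, 289.7]))]
```

View pics/c4.png

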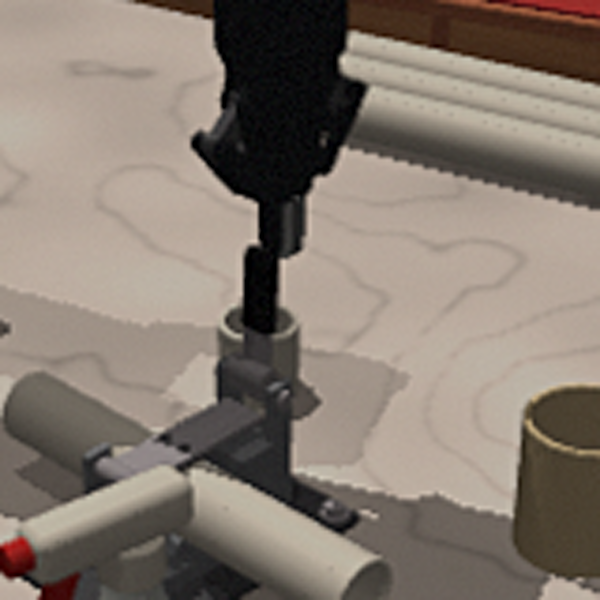

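The fingertips rode up onto the end of the lever grip, at about (156, 303), and the lever moved only to about 1.8 rad. I'll lift off, back away, and sweep again lower.

```bash
python3 -m pendant '[0,0,-0.03,0.003,0.004,0,0,0.03,-0.03,0.003,0.004,0,0,0.065,-0.03,0.003,0.004,0,0,0.065,-0.03,0.003,0.004,0,0,0.065,-0.03,0.003,0.004,0]'
python3 - <<'E'
from h import *
v=np.load("v.npy");where(v)
rows(v,[(0,.138,.165),(0,.138,.143)])
get_image("scene")
print([(d["location"],d["confidence"]) for d in place_of("scene","lever_tip")])
E
```

```text
t: 11.5
tcp_pos: [0.5747, 0.168, 0.3742]
ee_rot: [-179.9, 0.1, 167.5]
force: [-0.2, -0.4, 0.4]
finger_gap: 0.0002
t 11.5 clamp y,tipz [-0.0004  0.1373  0.3742] 0.20083609473731157 F [-0.2 -0.4  0.4] gap 0.0002 rpy [-1.7995e+02  8.0000e-02  1.6746e+02]
(0, 0.138, 0.165) -> [-0.0005, 0.001, 0.0478, -0.0003, 0.0005, 0.0007]
(0, 0.138, 0.143) -> [-0.0004, 0.001, 0.0771, -0.0003, 0.0005, 0.0007]
[([156.7, 300.6], 0.59), ([193.2, 292.7], 0.18)]
```

```bash
python3 -m pendant '[0,0.001,0.04,0,0,0,0,0.001,0.077,0,0,0,0,0.001,0.077,0,0,0,0,0.001,0.077,0,0,0]'
python3 - <<'E'
from h import *
v=np.load("v.npy");where(v)
rows(v,[(0,y,.143) for y in(.128,.118,.11,.103,.096)]+[(0,.0895,.15)])
E
```

```text
t: 12.0
tcp_pos: [0.575, 0.1675, 0.3169]
ee_rot: [-179.9, 0.1, 167.3]
force: [-0.4, -0.2, 0.6]
finger_gap: 0.0001
t 12.0 clamp y,tipz [0.     0.1369 0.3169] 0.14354766970640004 F [-0.4 -0.2  0.6] gap 0.0001 rpy [-1.7994e+02  6.0000e-02  1.6735e+02]
(0, 0.128, 0.143) -> [0.0, -0.0118, 0.0007, -0.0004, 0.0003, 0.0001]
(0, 0.118, 0.143) -> [0.0, -0.0251, 0.0008, -0.0004, 0.0003, 0.0001]
(0, 0.11, 0.143) -> [0.0001, -0.0358, 0.0008, -0.0004, 0.0003, 0.0001]
(0, 0.103, 0.143) -> [0.0001, -0.0451, 0.0008, -0.0004, 0.0003, 0.0001]
(0, 0.096, 0.143) -> [0.0001, -0.0545, 0.0008, -0.0004, 0.0003, 0.0001]
(0, 0.0895, 0.15) -> [0.0, -0.0632, -0.0085, -0.0004, 0.0003, 0.0001]
```

```bash
python3 -m pendant '[0,-0.012,0.001,0,0,0,0,-0.025,0.001,0,0,0,0,-0.036,0.001,0,0,0,0,-0.045,0.001,0,0,0,0,-0.0545,0,0,0,0,0,-0.0545,0,0,0,0]'
python3 - <<'E'
from h import *
v=np.load("v.npy");where(v)
get_image("scene");print([(d["location"],d["confidence"]) for d in place_of("scene","lever_tip")])
arcl(v,np.r_[1.57,np.arange(1.45,.6,-.13)],r=.058)
E
```

```text
t: 12.6
tcp_pos: [0.566, 0.1268, 0.3175]
ee_rot: [-179.9, 0.1, 167.3]
force: [-0.6, 0.7, 0.3]
finger_gap: 0.0003
t 12.6 clamp y,tipz [2.000e-04 9.520e-02 3.175e-01] 0.14411378174521772 F [-0.6  0.7  0.3] gap 0.0003 rpy [-1.7994e+02  1.0000e-01  1.6730e+02]
[([156.8, 298.2], 0.71), ([234.6, 379.3], 0.47)]
(0, np.float64(0.0895), np.float64(0.152)) -> [0.0001, -0.0085, -0.011, -0.0004, 0.0004, -0.0]
(0, np.float64(0.0825), np.float64(0.1524)) -> [0.0001, -0.0178, -0.0116, -0.0004, 0.0004, -0.0]
(0, np.float64(0.0749), np.float64(0.1519)) -> [0.0001, -0.0279, -0.0109, -0.0004, 0.0004, -0.0]
(0, np.float64(0.0674), np.float64(0.1504)) -> [0.0001, -0.0378, -0.0089, -0.0004, 0.0004, -0.0]
(0, np.float64(0.0603), np.float64(0.148)) -> [0.0001, -0.0474, -0.0056, -0.0004, 0.0004, -0.0]
(0, np.float64(0.0534), np.float64(0.1447)) -> [0.0001, -0.0565, -0.0012, -0.0004, 0.0004, -0.0]
(0, np.float64(0.0471), np.float64(0.1405)) -> [0.0001, -0.0649, 0.0044, -0.0004, 0.0004, -0.0]
(0, np.float64(0.0414), np.float64(0.1355)) -> [0.0001, -0.0725, 0.0111, -0.0004, 0.0004, -0.0]
```

```bash
python3 -m pendant '[0,-0.009,-0.005,0,0,0,0,-0.018,-0.009,0,0,0,0,-0.028,-0.009,0,0,0,0,-0.038,-0.008,0,0,0,0,-0.048,-0.005,0,0,0]'
python3 - <<'E'
from h import *
v=np.load("v.npy");where(v)
get_image("scene");print([(d["location"],d["confidence"]) for d in place_of("scene","lever_tip")],[(t,proj("scene",model(np.r_[v[:4],t,0])["lever_tip"])[::-1].round(1)) for t in(1.3,1.1,1,.9,.7)])
arcl(v,np.arange(.95,.0,-.12),r=.058)
E
```

```text
t: 13.2
tcp_pos: [0.558, 0.0917, 0.3211]
ee_rot: [-179.9, 0.1, 167.3]
force: [-1.2, 2.1, 0.8]
finger_gap: -0.0003
t 13.2 clamp y,tipz [0.     0.0592 0.3211] 0.1476768257209018 F [-1.2  2.1  0.8] gap -0.0003 rpy [-1.7994e+02  8.0000e-02  1.6733e+02]
[] [(1.3, array([161.9, 289.7])), (1.1, array([167.3, 284.2])), (1, array([170.5, 281.6])), (0.9, array([173.9, 279.2])), (0.7, array([181.2, 275. ]))]
(0, np.float64(0.0545), np.float64(0.1452)) -> [0.0002, -0.0056, 0.0027, -0.0007, 0.0003, -0.0004]
(0, np.float64(0.0485), np.float64(0.1415)) -> [0.0002, -0.0135, 0.0077, -0.0007, 0.0003, -0.0004]
(0, np.float64(0.0431), np.float64(0.1371)) -> [0.0002, -0.0207, 0.0136, -0.0007, 0.0003, -0.0004]
(0, np.float64(0.0382), np.float64(0.1321)) -> [0.0002, -0.0272, 0.0203, -0.0007, 0.0003, -0.0004]
(0, np.float64(0.034), np.float64(0.1265)) -> [0.0002, -0.0329, 0.0278, -0.0007, 0.0003, -0.0004]
(0, np.float64(0.0304), np.float64(0.1205)) -> [0.0002, -0.0376, 0.0358, -0.0007, 0.0003, -0.0004]
(0, np.float64(0.0276), np.float64(0.114)) -> [0.0002, -0.0413, 0.0444, -0.0007, 0.0003, -0.0004]
(0, np.float64(0.0256), np.float64(0.1073)) -> [0.0002, -0.0439, 0.0534, -0.0007, 0.0003, -0.0004]
```

Force on the finger is about 2 N, as expected for pushing the lever. I'll continue down.

```bash
python3 -m pendant '[0,-0.0065,0.003,0,0,0,0,-0.0145,0.008,0,0,0,0,-0.022,0.0135,0,0,0,0,-0.029,0.02,0,0,0,0,-0.035,0.028,0,0,0,0,-0.04,0.036,0,0,0,0,-0.044,0.044,0,0,0]'
python3 - <<'E'
from h import *
v=np.load("v.npy");where(v)
a=cv2.resize(get_image("scene")[90:250,230:390],(500,500),interpolation=2)[:,:,::-1];cv2.imwrite("pics/c5.png",a)
rows(v,[(0,.0235,.108),(0,.02,.104),(0,.018,.101),(0,.018,.099)])
E
```

```text
t: 14.0
tcp_pos: [0.5507, 0.0584, 0.2872]
ee_rot: [-179.9, 0.1, 167.2]
force: [0.5, -1.6, 3.7]
finger_gap: -0.0001
t 14.0 clamp y,tipz [2.000e-04 2.500e-02 2.872e-01] 0.11379550130277061 F [ 0.5 -1.6  3.7] gap -0.0001 rpy [-1.7985e+02  7.0000e-02  1.6724e+02]
(0, 0.0235, 0.108) -> [0.0001, -0.0017, 0.0061, -0.001, -0.0001, -0.0006]
(0, 0.02, 0.104) -> [0.0001, -0.0063, 0.0114, -0.001, -0.0001, -0.0006]
(0, 0.018, 0.101) -> [0.0001, -0.009, 0.0155, -0.001, -0.0001, -0.0006]
(0, 0.018, 0.099) -> [0.0001, -0.009, 0.0181, -0.001, -0.0001, -0.0006]
```

View pics/c5.png

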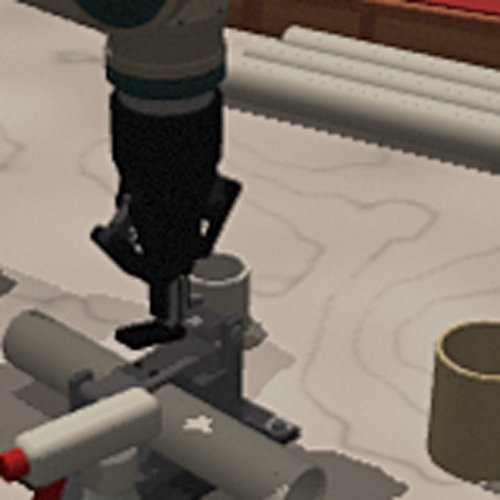

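The lever is nearly down, with the grip under the fingertip near crop pixel (150, 330). I'll step farther out along the grip and press it home.

```bash
python3 -m pendant '[0,0,-0.013,0,0,0,0,-0.013,-0.013,0,0,0,0,-0.026,-0.013,0,0,0,0,-0.026,0,0,0,0,0,-0.026,0.008,0,0,0,0,-0.026,0.013,0,0,0,0,-0.026,0.016,0,0,0,0,-0.026,0.017,0,0,0]'; python3 -m pendant '[0,0,0.0015,0,0,0,0,0,0.003,0,0,0,0,0,0.003,0,0,0]'
```

```text
t: 14.85
tcp_pos: [0.5461, 0.0391, 0.2741]
ee_rot: [-179.8, -0.0, 167.2]
force: [-6.8, -2.6, 12.0]
finger_gap: -0.0001
t: 15.15
tcp_pos: [0.5461, 0.0391, 0.2739]
ee_rot: [-179.8, -0.0, 167.2]
force: [-8.3, -3.2, 14.3]
finger_gap: 0.0002
```

```bash
python3 -m pendant '[0,0,0.003,0,0,0,0,0,0.006,0,0,0,0,0,0.006,0,0,0]'; python3 -m pendant '[0,0,-0.04,0,0,0,0,0,-0.1,0,0,0,0,0,-0.16,0,0,0,0,0,-0.2,0,0,0,0,0.1,-0.2,0,0,0,0,0.2,-0.2,0,0,0,0,0.27,-0.2,0,0,0,0,0.27,-0.2,0,0,0]'
python3 - <<'E'
from h import *
v=np.load("v.npy");where(v)
v[3:5]=0
x,r=look(v);print(x.round(4));[print(*q) for q in r]
a=cv2.hconcat([cv2.resize(get_image("scene")[130:270,210:350],(400,400),interpolation=2),cv2.resize(get_image("top")[160:300,220:360],(400,400),interpolation=2)])[:,:,::-1];cv2.imwrite("pics/c6.png",a)
for l in["mug","spray","coupling_mid","screwdriver","pipe_centre"]:
    print(l,*[(n,np.round(d["location"],1).tolist()) for n in("scene","top") for d in place_of(n,l)[:1]])
E
```

```text
t: 15.45
tcp_pos: [0.5461, 0.0392, 0.2734]
ee_rot: [-179.7, 0.1, 167.3]
force: [-14.1, -2.7, 26.2]
finger_gap: -0.0003
t: 16.25
tcp_pos: [0.5901, 0.2373, 0.4219]
ee_rot: [-179.7, 0.0, 167.3]
force: [0.4, -0.2, 0.2]
finger_gap: -0.0
t 16.25 clamp y,tipz [-0.0005  0.2083  0.4219] 0.2484658874739616 F [ 0.4 -0.2  0.2] gap -0.0 rpy [-1.7974e+02  4.0000e-02  1.6729e+02]
[ 0.5444  0.0354 -0.2089 -0.0065  0.0137  0.0088]
clamp scene [-1.9, -0.9]
clamp top [-1.3, -2.4]
strap_hinge scene [1.3, -3.4]
strap_hinge top [-0.2, -2.0]
strap_tip scene [0.3, 0.0]
strap_tip top [1.4, -0.8]
lever_pivot scene [2.6, -6.7]
lever_pivot top [2.3, 2.2]
lever_tip scene [-2.7, -0.1]
lever_tip top [-0.2, 1.0]
pipe_centre scene [-0.7, 1.0]
pipe_centre top [-0.3, -0.2]
mug ('scene', [233.2, 381.9]) ('top', [136.5, 221.7])
spray ('scene', [316.1, 265.5])
coupling_mid ('scene', [186.3, 297.6]) ('top', [261.5, 196.2])
screwdriver ('scene', [266.1, 173.9]) ('top', [305.5, 389.6])
pipe_centre ('scene', [222.0, 280.8]) ('top', [230.2, 293.8])
```

View pics/c6.png

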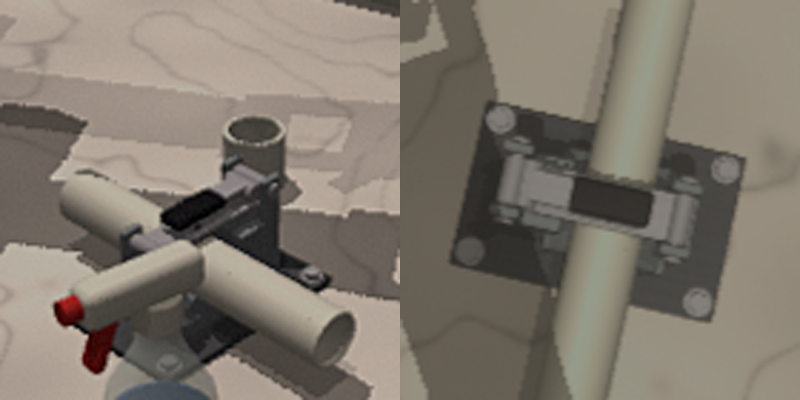

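The picture shows the strap level on the pipe and the lever flat on top of it, with the black grip in the middle in the top view. The arm is clear and the bystanders haven't moved, so I'm handing in.

```bash
python3 -c "
from workcell import *
print(hand_in())"
```

```text
the job is handed in; nothing more can be done
None
```

The clamp is locked on the pipe, and I handed the job in at about 17 s of the 51 s allowed. With the gripper shut, I swung the strap over and pressed it onto the pipe with about 13 N. Only then did I push the cam lever over and down to its stop, pressing with about 26 N.

**Final checks:**
- **Strap and lever:** the camera fit gave about -0.01 rad for the strap and 0.01 rad for the lever, so both are closed. While pressing, the fingertip heights also matched the closed values: 83 mm for the strap and 100 mm for the lever.
- **Pipe and surroundings:** the mug, coupling, screwdriver and pipe are where they were, to within a few pixels. The spray bottle was confirmed only in the scene camera, because the final top-camera check did not report it.
- **Robot:** it was clear of everything, and the force reading was close to zero.

**What went wrong or disagreed:**
- **First lever push:** the fingertips rode up onto the end of the lever grip, with up to about 34 N upward on the tool. I lifted off and repeated the sweep lower, and that worked.
- **False detections:** one early strap-tip fit and one lever-tip detection hidden behind the arm were wrong. I rejected both against the pictures.
- **Loose fit at the pivot:** the final fit missed the lever pivot by about 7 pixels in the scene camera. All other points were within about 4 pixels.

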